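# Put the set-up tools back in the tray

### The arm

A 6-joint arm with a two-finger parallel gripper is mounted at the origin on the work surface. World frame = base frame: x ahead of the robot, y to its left, z up, the work surface at z = 0. Lengths are in m, angles in rad, forces in N, time in s.
With the tool pointing down it reaches from about 0.35 to 0.875 m from the base axis. Payload 4.2 kg.
Tool frame: the origin (TCP) lies at the very end of the fingers, on their centre line; the grasp point (between the pads) lies 19 mm behind it; z points along the fingers, y is the line along which they close (so a half turn about z gives the same grasp; the last joint's range is limited). The gripper opens to 87 mm and grips with 3 to 60 N. Pads are 19 mm wide; open, the fingers measure 117 mm over their backs; the gripper's body (75 mm by 190 mm) begins 51 mm behind the grasp point.
Start: joints at [1.572, 0.385, 0.008, 0, -1.194, -0.259], TCP at [0.159, 0.604, 0.223] pointing down, gripper open.
Joint ranges: [-3.14, 3.14], [-1.21, 2.06], [-1.07, 1.41], [-3.16, 2.05], [-2.99, -0.16], [-3.1, 3.1]. Speed limits (rad/s): [2.79, 2.79, 3.14, 3.14, 3.14, 3.14].

### API

Orientations are given as a unit quaternion [w, x, y, z].
In Python, from station import get_state, snapshot, job_done, recognise, mark_of gives the robot as it stands.
- The arm moves only by the tool servo_tool, never from a script. Its argument "series" is a list of rows, each a list of 7 numbers: the shift along the tool's x, y, z in cm, then the turn, a rotation vector about the tool's x, y, z in degrees, then the opening, from 0 (shut) to 1 (fully open). In form: [[tx, ty, tz, rx, ry, rz, fingers], ...]. A call has 1 to 8 rows; each row shifts and turns the commanded pose from where the row before left it, along the tool's axes as they then stand; what a row does not reach is not made up. A row lasts 1/12 s, in which the tool goes at most 41.7 mm and 7.16 degrees, less where a joint would pass 70% of its speed; a pose out of reach is approached as far as the arm can. A call is refused whole if a number of a shift passes 4.17 or a number of a turn 7.16, either way. A call with a gripper value outside its range is refused whole. The fingers move at their own pace and stop on an object; "grip_force" is the grip in N (left out, the last holds). Time passes only in rows, so rows that do not move let the fingers close. It gives the time, the measured TCP pose, the force, the opening and the grip force at its end, in the units of the state.
- get_state(): the state, without advancing time (a new reading comes with each control period).
- snapshot(name): name is "scene" or "top" or "wrist"; returns a dict with "image" (384x512x3 uint8, red, green, blue), "intrinsics" (3x3 intrinsics, pixels), "rvec" (rotation vector, rad) and "tvec" (3), from world to camera coordinates, as OpenCV has them; the wrist camera has in their place "hand_eye" (4x4, takes a point from camera to tool coordinates, whose origin is the TCP and whose axes are the flange's). Camera axes: x right, y down, z forward; pixel columns grow to the right and rows downward; lengths in m; the calibration is good to about 2 mm. The wrist camera is an equidistant fisheye: a pixel r from the principal point sees the ray r / f radians off the axis. A picture is of the moment at which its call begins: read the wrist's pose just before it. There is no depth.
- job_done(): hands the job in; it is judged then, once.
Trained networks look in the newest picture that a camera, given by its name, has taken for a name from the list of things; names that differ only in an ending like _2 or _b are one class to them, and where a whole thing is asked for, a point or a joint stands for the part that bears it (a point fixed in the world has none). Each returns a list of dicts, best first, with "confidence" (0 to 1); they miss things now and then, are a little off and sometimes report something else, mostly with a low value. They report only what shows in the picture. A call takes as long as a camera call. They do not tell look-alikes from the thing itself.
- recognise(camera, target): "point" ([x, y, z] in m, in the coordinates of the camera as it stood for that picture, good to about 4 mm: the middle of the surface that is visible of it).
- mark_of(camera, target): "point" ([x, y, z] in m, in the coordinates of the camera as it stood for that picture, good to about 4 mm: a listed point, or the origin of a listed thing).
The state is a dict: "time": time; "joints": joint angles; "dq": joint speeds; "joint_efforts": joint torques, N m; "position": TCP position; "tcp_rot": TCP orientation; "force": force on the tool from outside, world axes, zero at the start; "wrist_torque": the same for the moment, N m; "opening": opening from 0.0 (shut) to 1.0 (fully open); "grip_force": force on a finger pad.
Only numpy, scipy, OpenCV 4.12 (cv2) and the standard library are available. Lean on these libraries where they do the work, as an engineer would, in place of code of your own. Each camera call takes 0.05 s, during which the arm holds its last target. There are 200 camera calls.

### The job

The measuring job is finished: put the four set-up tools away in the blue tray, the two plain parallels standing on edge in the two slots, one in each, the V-block in the rectangular pocket with its groove up, and the screw jack upright in the round well. Set each one down right to the bottom of its place without dropping it, and leave the three workpieces (drilled bar, bored housing, flanged bush) where they stand.

Things in the scene. Friction and masses are not known exactly. Their poses are not given: they have to be found in the camera images.
- parallel_a_mid (a point): One of two identical plain steel parallels: smooth bar without holes, 100 mm long (x), 12 thick (y), 48 high (z), 0.44 kg, standing on its long edge on the bench. The point is its centre, 24 mm above its lower edge. Grip it across the 12 mm by its upper 25 mm: the lowest 16 mm go into the slot.
- parallel_b_mid (a point): One of two identical plain steel parallels: smooth bar without holes, 100 mm long (x), 12 thick (y), 48 high (z), 0.44 kg, standing on its long edge on the bench. The point is its centre, 24 mm above its lower edge. Grip it across the 12 mm by its upper 25 mm: the lowest 16 mm go into the slot.
- vblock_mid (a point): Steel V-block, 60 mm long (x, along the groove), 44 wide (y), 46 high, 0.66 kg, 90 degree V groove along its top, flat parallel cheeks; stands groove up. The point is the middle of its outline, 23 mm above its underside. Grip it across the 44 mm by its upper 25 mm: the lowest 12 mm go into the pocket.
- jack_mid (a point): Machinist's screw jack, round, upright, 64 mm high, 0.3 kg: foot 46 mm diameter, 10 high; ringed body 32 mm diameter from 10 to 46 mm; above it a thin brass screw and a 22 mm steel cap. The point is on the axis, 32 mm above the underside. Grip the body between 20 and 46 mm up: the lowest 12 mm go into the well.
- bar_mid (a point): Workpiece, not to be moved: steel bar 100 x 22 x 34 mm high with three dark bolt holes in its top; thicker and lower than the parallels. The point is its centre, 17 mm up.
- housing_mid (a point): Workpiece, not to be moved: steel block 56 x 46 x 46 mm high with a flat top and a 28 mm upright bore, four small holes at the corners, no groove. The point is its centre, 23 mm up.
- bush_mid (a point): Workpiece, not to be moved: flanged steel bush 46 mm high, flange 46 mm diameter and 10 mm high, body 32 mm diameter with an open 20 mm bore, no screw and no cap. The point is on its axis, 23 mm up.
- rack: Black insert with yellow bottoms in its cut-outs, 136 (x) x 95 (y) x 24 mm, one of three side by side in any order in the blue tray. Fixed; origin at the centre of its underside, 5 mm above the bench; top face 29 mm above the bench, tray rim 23 mm. Two slots along its x, centred at y = -22.5 and +22.5 mm, each 114 mm long, 18 wide, 16 deep (bottom 8 mm above its origin), 5 mm chamfers.
- pocket: Black insert with yellow bottoms in its cut-outs, 136 (x) x 95 (y) x 24 mm, one of three side by side in any order in the blue tray. Fixed; origin at the centre of its underside, 5 mm above the bench; top face 29 mm above the bench, tray rim 23 mm. Rectangular pocket in its middle, 74 (x) x 58 (y) mm, 12 deep (bottom 12 mm above its origin), 5 mm chamfers.
- well: Black insert with yellow bottoms in its cut-outs, 136 (x) x 95 (y) x 24 mm, one of three side by side in any order in the blue tray. Fixed; origin at the centre of its underside, 5 mm above the bench; top face 29 mm above the bench, tray rim 23 mm. Round well in its middle, 60 mm diameter, 12 deep (bottom 12 mm above its origin), 5 mm chamfers.
Not all that is in view belongs to the job. What is shaped like the part that bears parallel_b_mid but yellow is not meant. What is shaped like the part that bears bush_mid but purple is not meant.

How it is judged:
By the outcome, as a careful person would: the job done as asked, in the order asked, and still so for the second after the job is handed in, with the robot touching nothing.
It also fails if it takes over 112 s, if anything falls off the work surface, if the arm or the gripper's body presses on something with over 40 N, if the wrist force passes 120 N, or if a joint passes its speed limit or range.

## Working session

There is one attempt and no reset: what is moved stays moved. The work goes in short steps, Python scripts to look and compute and a tool call to move; the robot and the scene stay as the last step left them, time stands still between calls to the robot, and variables do not carry over. Pictures are saved under pics/ and viewed, at most 17 in all, crops included, and the job is handed in when it is done.

Besides the shell and the picture viewer there is one more tool, called after "Request:" as name(argument=value, ...) on one line, values as JSON. servo_tool: Moves the arm, as the interface text tells. Its arguments: {"type":"object","properties":{"series":{"type":"array","items":{"type":"array","items":{"type":"number"}}},"grip_force":{"type":"number"}},"required":["series"]}

```bash
mkdir -p pics; ls
cat > h.py <<'E'
import numpy as np, cv2
from scipy.spatial.transform import Rotation as R
from station import *
def snap(cam,fn=None):
    s=get_state(); d=snapshot(cam)
    if fn: cv2.imwrite('pics/'+fn,cv2.cvtColor(d['image'],cv2.COLOR_RGB2BGR))
    q=s['tcp_rot']; Rt=R.from_quat([q[1],q[2],q[3],q[0]]).as_matrix()
    if cam=='wrist':
        T=np.eye(4);T[:3,:3]=Rt;T[:3,3]=s['position']; W=T@np.array(d['hand_eye'])
    else:
        C=np.eye(4);C[:3,:3]=cv2.Rodrigues(np.array(d['rvec'],float))[0];C[:3,3]=np.ravel(d['tvec']);W=np.linalg.inv(C)
    return d,W
def w(W,p): return (W@np.r_[p,1])[:3]
def pix(d,W,uv,z):
    "pixel of pinhole cam -> world at height z"
    K=np.array(d['intrinsics']); r=W[:3,:3]@np.linalg.inv(K)@np.r_[uv,1]
    return W[:3,3]+r*(z-W[2,3])/r[2]
def pixw(d,W,uv,z):
    K=np.array(d['intrinsics']); v=np.array([(uv[0]-K[0,2])/K[0,0],(uv[1]-K[1,2])/K[1,1]]); th=np.hypot(*v)
    r=W[:3,:3]@np.r_[v/max(th,1e-9)*np.sin(th),np.cos(th)]
    return W[:3,3]+r*(z-W[2,3])/r[2]
E
python3 - <<'E'
from h import *
names="parallel_a_mid vblock_mid jack_mid bar_mid housing_mid bush_mid rack pocket well".split()
for c in('scene','top'):
    d,W=snap(c,c+'0.png'); print(c,W[:3,3].round(3),W[:3,2].round(2),np.array(d['intrinsics']).round(1).tolist())
    for n in names:
        for m in mark_of(c,n)[:4]: print(n,w(W,m['point']).round(3),round(m['confidence'],2), (lambda p:(d['intrinsics']@p/p[2])[:2].round())(np.array(m['point'])))
s=get_state();print(s)
E
```

```text
pics
scene [1.395 0.164 0.803] [-0.76 -0.18 -0.62] [[433.7, 0.0, 255.8], [0.0, 433.7, 189.8], [0.0, 0.0, 1.0]]
parallel_a_mid [ 0.581 -0.371  0.028] 0.59 [136. 201.]
vblock_mid [ 0.686 -0.168  0.023] 0.91 [192. 242.]
vblock_mid [0.542 0.334 0.001] 0.73 [396. 246.]
vblock_mid [ 0.446 -0.043  0.022] 0.72 [263. 193.]
jack_mid [ 0.436 -0.306  0.032] 0.75 [178. 173.]
jack_mid [0.531 0.232 0.004] 0.65 [356. 235.]
bar_mid [ 0.436 -0.181  0.02 ] 0.82 [218. 183.]
housing_mid [ 0.564 -0.093  0.026] 0.89 [234. 215.]
housing_mid [ 0.437 -0.177  0.017] 0.26 [219. 185.]
bush_mid [0.554 0.023 0.018] 0.78 [277. 223.]
bush_mid [ 0.443 -0.046  0.021] 0.67 [262. 192.]
rack [0.518 0.14  0.003] 0.65 [322. 226.]
pocket [0.532 0.235 0.005] 0.94 [357. 235.]
well [ 0.542  0.335 -0.   ] 0.81 [396. 247.]
top [ 0.316 -0.065  1.109] [ 0.18 -0.01 -0.98] [[375.0, 0.0, 252.7], [0.0, 375.0, 195.5], [0.0, 0.0, 1.0]]
parallel_a_mid [ 0.584 -0.373  0.024] 0.52 [353. 172.]
vblock_mid [ 0.685 -0.171  0.021] 0.74 [285. 139.]
jack_mid [ 0.441 -0.308  0.03 ] 0.56 [333. 219.]
bar_mid [ 0.434 -0.181  0.019] 0.68 [289. 222.]
h
[... 339 characters left out ...]
oints': array([ 1.57159854e+00,  3.84650474e-01,  7.85712809e-03, -6.54520576e-06,
       -1.19400660e+00, -2.58605483e-01]), 'dq': array([ 1.92048924e-04, -2.17154495e-03, -8.53378058e-05,  9.32656629e-04,
       -8.52985839e-04,  2.56958121e-04]), 'joint_efforts': array([-4.61394957e-04, -3.90471768e+01,  1.87623078e+01,  4.22438085e+00,
        1.54394883e-02, -2.43872711e-05]), 'position': array([0.1593134 , 0.60430728, 0.22256221]), 'tcp_rot': array([ 2.18964555e-06,  9.91703527e-01, -1.28546159e-01, -2.78319796e-06]), 'force': array([ 0.08243438, -0.51239609, -0.75965756]), 'wrist_torque': array([-0.01745255, -0.03763355,  0.0075751 ]), 'grip_force': 0.0, 'opening': 0.9991865026716151}
```

Run:
```python
import cv2
a=cv2.imread('pics/top0.png')[100:260,80:400]; cv2.imwrite('pics/topc.png',cv2.resize(a,None,fx=2.5,fy=2.5,interpolation=cv2.INTER_CUBIC))
a=cv2.imread('pics/scene0.png')[140:300,90:450]; cv2.imwrite('pics/scenec.png',cv2.resize(a,None,fx=2.2,fy=2.2,interpolation=cv2.INTER_CUBIC))
```

```text
(no output)
```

View pics/topc.png

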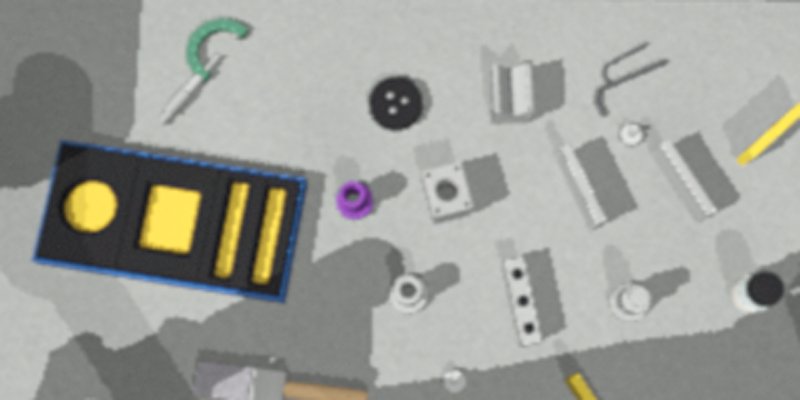

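View pics/scenec.png

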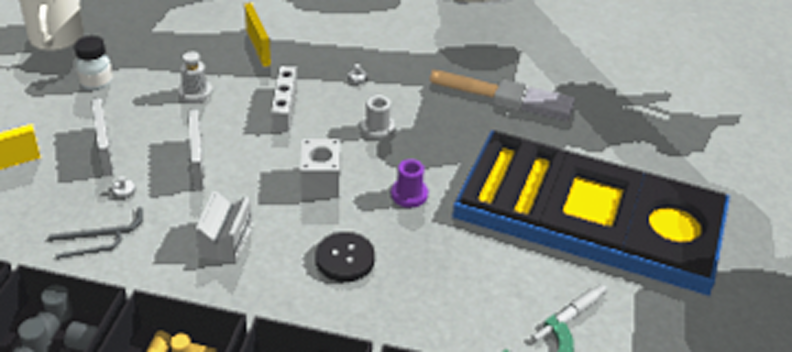

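Both crops show the tray on the left with the well, pocket and two slots from left to right. The plain parallels are at top-view pixels ≈(313,172) and (355,171), the V-block is at (285,139) and the jack at (333,219). The look-alikes are the yellow bar and the purple bush.

```bash
cat > go.py <<'E'
import sys
from h import *
def go(x,y,z,yaw):
    s=get_state();q=s['tcp_rot'];M=R.from_quat([q[1],q[2],q[3],q[0]]).as_matrix()
    cy=np.degrees(np.arctan2(M[1,0],M[0,0])); d=(yaw-cy+90)%180-90
    a=np.radians(cy+d); G=np.c_[[np.cos(a),np.sin(a),0],[np.sin(a),-np.cos(a),0],[0,0,-1]]
    t=G.T@(np.array([x,y,z])-s['position'])*100
    print('now',s['position'].round(4),'yaw',cy.round(2),'tilt',np.degrees(np.arccos(-M[2,2])).round(2),'t',s['time'],'open',round(s['opening'],3),'j6',s['joints'][5].round(2))
    print('rz',round(-d,2),'then shift cm',t.round(2),'len',np.linalg.norm(t).round(1))
if __name__=='__main__': go(*map(float,sys.argv[1:]))
E
python3 - <<'E'
from go import *
d=snapshot('wrist');print(np.array(d['hand_eye']).round(3),d['intrinsics'])
go(.46,.236,.25,-7.7)
E
```

```text
[[ 0.001 -0.966 -0.259  0.071]
 [ 1.     0.001 -0.    -0.001]
 [ 0.    -0.259  0.966 -0.162]
 [ 0.     0.     0.     1.   ]] [[297.31863964   0.         255.86509235]
 [  0.         297.31863964 191.87244947]
 [  0.           0.           1.        ]]
now [0.1593 0.6043 0.2225] yaw -14.77 tilt 0.0 t 1.05 open 1.004 j6 -0.26
rz -7.07 then shift cm [34.73 32.47 -2.75] len 47.6
```

Request:
servo_tool(series=[[0,0,0,0,0,-7,1],[2.2,2.0,-0.2,0,0,0,1],[2.2,2.0,-0.2,0,0,0,1],[2.2,2.0,-0.2,0,0,0,1],[2.2,2.0,-0.2,0,0,0,1],[2.2,2.0,-0.2,0,0,0,1],[2.2,2.0,-0.2,0,0,0,1],[2.2,2.0,-0.2,0,0,0,1]])

```text
time: 1.72
position: [0.2937, 0.4436, 0.2369]
tcp_rot: [-0.0, 0.998, -0.068, 0.0]
force: [0.5, -0.5, 0.0]
opening: 1.0
grip_force: 0.0
```

Request:
servo_tool(series=[[2.2,2.0,-0.2,0,0,0,1],[2.2,2.0,-0.2,0,0,0,1],[2.2,2.0,-0.2,0,0,0,1],[2.2,2.0,-0.2,0,0,0,1],[2.2,2.0,-0.2,0,0,0,1],[2.2,2.0,-0.2,0,0,0,1],[2.2,2.0,-0.2,0,0,0,1],[2.2,2.0,-0.2,0,0,0,1]])

```text
time: 2.38
position: [0.4465, 0.2612, 0.2529]
tcp_rot: [-0.0, 0.998, -0.068, 0.0]
force: [0.3, 0.1, 0.7]
opening: 0.997
grip_force: 0.0
```

Request:
servo_tool(series=[[1.7,2.0,0,0,0,0,1],[0,0,0,0,0,0,1],[0,0,0,0,0,0,1]])

```text
time: 2.63
position: [0.4604, 0.2393, 0.2526]
tcp_rot: [-0.0, 0.998, -0.069, -0.0]
force: [-0.5, 0.2, -0.1]
opening: 1.005
grip_force: 0.0
```

Run:
```python
from go import *
go(.58,-.265,.25,24)
d,W=snap('wrist','w_tray.png'); np.savez('tray.npz',W=W,im=d['image'],K=d['intrinsics'])
for n in('rack','pocket','well'):
    for m in mark_of('wrist',n)[:3]: print(n,w(W,m['point']).round(4),round(m['confidence'],2))
```

```text
now [0.4604 0.2393 0.2526] yaw -7.92 tilt 0.01 t 2.6333 open 1.005 j6 0.64
rz -31.92 then shift cm [-9.58 50.94  0.26] len 51.8
rack [0.5199 0.1442 0.0039] 0.79
well [0.5456 0.3333 0.006 ] 0.79
well [ 0.4449 -0.044   0.0243] 0.75
well [0.5194 0.1442 0.0055] 0.75
```

View pics/w_tray.png

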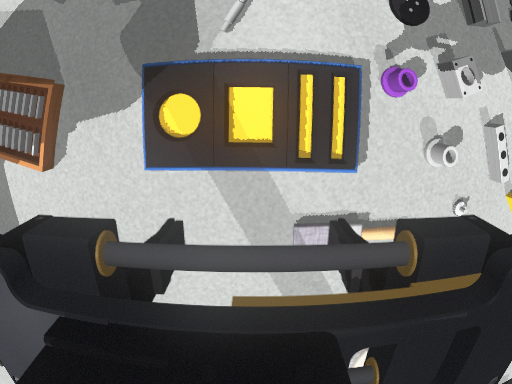

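The wrist view shows the tray clearly: well (180,115), pocket (250,114), slots (305,115) and (338,117). I'll stop above the rack on the way for a parallax-free view.

Request:
servo_tool(series=[[0,3,0,0,0,0,1],[0,3,0,0,0,0,1],[0,3.2,0,0,0,0,0.6],[0,0,0,0,0,0,0.6],[0,0,0,0,0,0,0.6],[0,0,0,0,0,0,0.6]])

```text
time: 3.33
position: [0.4475, 0.1499, 0.2529]
tcp_rot: [-0.0, 0.998, -0.067, 0.0]
force: [-0.1, -0.1, -0.5]
opening: 0.779
grip_force: 0.0
```

```bash
cat >> h.py <<'E'
def yellow(d,W,zs):
    hsv=cv2.cvtColor(d['image'],cv2.COLOR_RGB2HSV); m=cv2.inRange(hsv,(18,120,60),(38,255,255))
    cs=[c for c in cv2.findContours(m,0,cv2.CHAIN_APPROX_NONE)[0] if cv2.contourArea(c)>200]
    for c in cs:
        c=c[:,0].astype(float)
        if c[:,1].mean()>210: continue
        for z in zs:
            P=np.array([pixw(d,W,p,z)[:2] for p in c])
            (cx,cy),(a,b),an=cv2.minAreaRect((P*1000).astype(np.float32))
            print('pix',c.mean(0).round(),'z',z,'centre',round(cx,1),round(cy,1),'size',round(a,1),round(b,1),'ang',round(an,2))
E
python3 - <<'E'
from go import *
go(.58,-.265,.25,24)
d,W=snap('wrist','w_tray2.png'); print(W[:3,3])
yellow(d,W,[.013,.017])
E
```

```text
now [0.4475 0.1499 0.2529] yaw -7.72 tilt 0.06 t 3.3333 open 0.779 j6 0.77
rz -31.72 then shift cm [-4.77 43.3   0.29] len 43.6
[0.51754349 0.1412441  0.41462981]
pix [120. 118.] z 0.013 centre 546.1 336.2 size 58.8 59.9 ang 42.85
pix [120. 118.] z 0.017 centre 545.8 334.3 size 58.2 59.3 ang 42.84
pix [184. 115.] z 0.013 centre 531.5 239.8 size 58.8 76.4 ang 80.79
pix [184. 115.] z 0.017 centre 531.4 238.9 size 58.2 75.7 ang 80.79
pix [272. 115.] z 0.013 centre 513.9 120.8 size 19.3 114.6 ang 81.42
pix [272. 115.] z 0.017 centre 513.9 121.0 size 19.1 113.5 ang 81.42
pix [238. 114.] z 0.013 centre 520.3 167.5 size 22.7 114.5 ang 82.19
pix [238. 114.] z 0.017 centre 520.3 167.2 size 22.5 113.4 ang 82.19
```

```bash
python3 go.py .51 -.31 .25 24
```

```text
now [0.4475 0.1502 0.2527] yaw -7.69 tilt 0.04 t 3.3833 open 0.738 j6 0.77
rz -31.69 then shift cm [-13.01  44.58   0.27] len 46.4
```

Request:
servo_tool(series=[[0,0,0,0,0,-6.4,0.5],[0,0,0,0,0,-6.4,0.5],[0,0,0,0,0,-6.4,0.5],[0,0,0,0,0,-6.4,0.5],[0,0,0,0,0,-6.1,0.5],[-0.9,3,0,0,0,0,0.5],[-0.9,3,0,0,0,0,0.5],[-0.9,3,0,0,0,0,0.5]])

```text
time: 4.05
position: [0.4597, 0.0565, 0.2524]
tcp_rot: [0.0, 0.978, 0.209, -0.0]
force: [0.1, 0.4, 0.5]
opening: 0.5
grip_force: 0.0
```

Request:
servo_tool(series=[[-0.9,3,0,0,0,0,0.5],[-0.9,3,0,0,0,0,0.5],[-0.9,3,0,0,0,0,0.5],[-0.9,3,0,0,0,0,0.5],[-0.9,3,0,0,0,0,0.5],[-0.9,3,0,0,0,0,0.5],[-0.9,3,0,0,0,0,0.5],[-0.9,3,0,0,0,0,0.5]])

```text
time: 4.72
position: [0.4918, -0.1932, 0.2523]
tcp_rot: [0.0, 0.978, 0.208, 0.0]
force: [1.2, 0.6, -0.5]
opening: 0.5
grip_force: 0.0
```

Request:
servo_tool(series=[[-0.9,3,0,0,0,0,0.5],[-0.9,3,0,0,0,0,0.5],[-0.9,3,0,0,0,0,0.5],[-0.5,2.5,0.2,0,0,0,0.5],[0,0,0,0,0,0,0.5],[0,0,0,0,0,0,0.5],[0,0,0,0,0,0,0.5]])

```text
time: 5.3
position: [0.5087, -0.3099, 0.2499]
tcp_rot: [-0.0, 0.978, 0.208, -0.0]
force: [0.6, 0.6, 0.1]
opening: 0.498
grip_force: 0.0
```

Run:
```python
from go import *
go(.58,-.265,.25,24)
d,W=snap('wrist','w_par.png'); np.savez('par.npz',W=W,im=d['image'],K=d['intrinsics']); print(W[:3,3])
for n in('parallel_a_mid','jack_mid','vblock_mid'):
    for m in mark_of('wrist',n)[:3]: print(n,w(W,m['point']).round(4),round(m['confidence'],2))
cv2.imwrite('pics/w_par2.png',cv2.resize(cv2.cvtColor(d['image'],cv2.COLOR_RGB2BGR)[:230],None,fx=1.55,fy=1.55))
```

```text
now [ 0.5087 -0.3099  0.2499] yaw 23.98 tilt 0.06 t 5.3 open 0.498 j6 2.27
rz -0.02 then shift cm [ 8.34 -1.2  -0.01] len 8.4
[ 0.57362099 -0.28050422  0.41159492]
parallel_a_mid [ 0.5811 -0.3704  0.022 ] 0.58
jack_mid [ 0.4404 -0.306   0.0285] 0.59
vblock_mid [ 0.6926 -0.165   0.022 ] 0.72
```

View pics/w_par2.png

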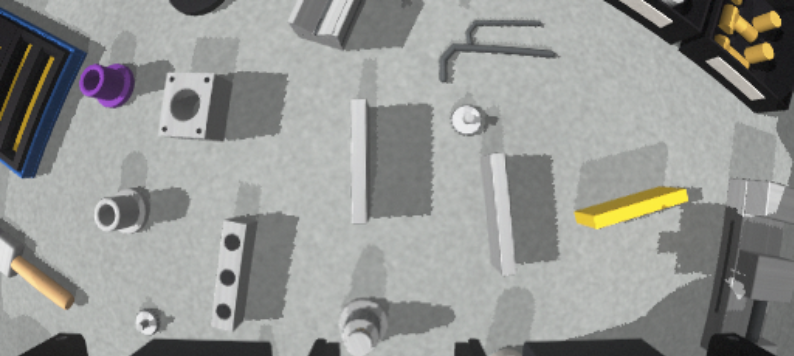

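The picture shows the two parallels at scaled pixels (359,161) and (502,213). The jack is at (362,325), the V-block at (330,15), and the drilled bar, housing and bush are to the left.

Run:
```python
from go import *
f=np.load('par.npz'); d=dict(intrinsics=f['K']);W=f['W']
g=cv2.cvtColor(f['im'],cv2.COLOR_RGB2GRAY)
for v in (70,100,130): print(v,g[v,222:244])
for v in (105,135,165): print(v,g[v,312:336])
for nm,pts in(('A',[(351,100),(366,100),(367,222),(352,222)]),('B',[(492,154),(506,154),(514,272),(501,274)])):
    P=[pixw(d,W,np.array(p)/1.55,.048)[:2] for p in pts]; P=np.array(P)
    e=(P[0]+P[1]-P[2]-P[3])/2
    print(nm,P.round(4).tolist(),P.mean(0).round(4),'len',np.hypot(*e).round(4),'yaw',np.degrees(np.arctan2(e[1],e[0])).round(2))
```

```text
70 [189 187 187 185 204 216 218 217 212 211 214 215 211 183 109  80  87  95
  96  95  97  97]
100 [190 187 186 184 200 212 213 212 208 208 209 208 205 202  94  78  85  96
  96  96  99 111]
130 [187 188 187 186 187 219 205 206 204 202 202 201 199 182 118  79  83 104
 120 119 119 119]
105 [164 164 162 159 188 222 217 217 211 208 210 211 207 210  95 113 112 116
 110 107 110 113 113 116]
135 [181 170 158 161 162 161 161 158 186 210 210 207 203 203 203 201 201 111
 115 115 114 113 114 113]
165 [187 184 181 178 164 159 161 159 161 157 146 222 201 203 202 200 200 196
 195 159 116 116 117 118]
A [[0.6152, -0.2225], [0.6197, -0.2333], [0.5312, -0.2732], [0.5264, -0.2623]] [ 0.5731 -0.2478] len 0.0972 yaw 24.19
B [[0.6218, -0.3407], [0.6269, -0.3509], [0.5435, -0.3991], [0.5374, -0.3898]] [ 0.5824 -0.3701] len 0.097 yaw 30.1
```

```bash
python3 go.py .573 -.248 .027 24.2
```

```text
now [ 0.5085 -0.3096  0.2509] yaw 24.03 tilt 0.03 t 5.5 open 0.498 j6 2.27
rz -0.17 then shift cm [ 8.41 -2.97 22.39] len 24.1
```

Request:
servo_tool(series=[[2.8,-1,0,0,0,0,0.5],[2.8,-1,2,0,0,0,0.5],[2.8,-1,3,0,0,0,0.5],[0,0,3,0,0,0,0.5],[0,0,3,0,0,0,0.5],[0,0,2.5,0,0,0,0.5],[0,0,0,0,0,0,0.5],[0,0,0,0,0,0,0.5]])

```text
time: 6.17
position: [0.5721, -0.2489, 0.1155]
tcp_rot: [-0.0, 0.978, 0.208, -0.001]
force: [0.3, -0.1, 1.1]
opening: 0.504
grip_force: 0.0
```

Run:
```python
from go import *
go(.573,-.248,.027,24.2)
d,W=snap('wrist'); cv2.imwrite('pics/w_a.png',cv2.cvtColor(d['image'],cv2.COLOR_RGB2BGR))
for n in('parallel_a_mid','jack_mid','vblock_mid'):
    for m in mark_of('wrist',n)[:3]: print(n,w(W,m['point']).round(4),round(m['confidence'],2))
```

```text
now [ 0.5721 -0.2489  0.1155] yaw 24.0 tilt 0.14 t 6.1667 open 0.504 j6 2.14
rz -0.2 then shift cm [ 0.12 -0.05  8.85] len 8.8
vblock_mid [ 0.6907 -0.1642  0.0259] 0.67
vblock_mid [ 0.4488 -0.0471  0.0229] 0.18
```

View pics/w_a.png

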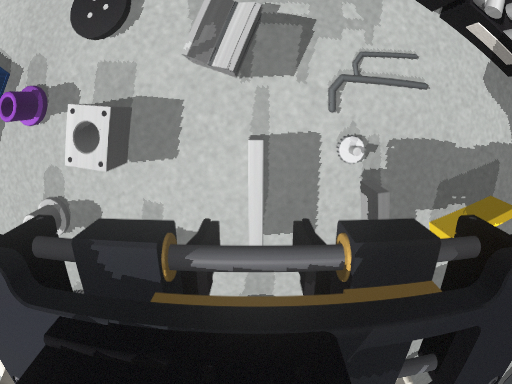

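The parallel at column 256 is centred between the fingers at 210 and 302, so I'll descend and grip.

Request:
servo_tool(series=[[0.1,0,2.5,0,0,0,0.5],[0,0,2.5,0,0,0,0.5],[0,0,2.0,0,0,0,0.5],[0,0,1.0,0,0,0,0.5],[0,0,0.8,0,0,0,0.5],[0,0,0,0,0,0,0.5],[0,0,0,0,0,0,0.5]])

```text
time: 6.95
position: [0.5743, -0.2494, 0.029]
tcp_rot: [0.001, 0.978, 0.207, 0.001]
force: [-0.4, -0.3, 0.4]
opening: 0.498
grip_force: 0.0
```

Request:
servo_tool(series=[[0,0,0,0,0,0,0],[0,0,0,0,0,0,0],[0,0,0,0,0,0,0],[0,0,0,0,0,0,0],[0,0,0,0,0,0,0],[0,0,0,0,0,0,0],[0,0,0,0,0,0,0],[0,0,0,0,0,0,0]], grip_force=40)

```text
time: 7.62
position: [0.5735, -0.2491, 0.0282]
tcp_rot: [0.0, 0.978, 0.207, 0.0]
force: [0.5, 0.1, 1.2]
opening: 0.139
grip_force: 40.0
```

Request:
servo_tool(series=[[0,0,-1,0,0,0,0],[0,0,-2.5,0,0,0,0],[0,0,-3,0,0,0,0],[0,0,-3,0,0,0,0],[0,0,-3,0,0,0,0],[0,0,0,0,0,0,0]])

```text
time: 8.12
position: [0.5769, -0.2503, 0.1602]
tcp_rot: [0.003, 0.978, 0.208, 0.005]
force: [2.5, 0.3, -2.7]
opening: 0.135
grip_force: 40.0
```

```bash
python3 go.py .520 .1662 .12 -8
```

```text
now [ 0.5769 -0.2503  0.1602] yaw 24.0 tilt 0.73 t 8.1167 open 0.135 j6 2.14
rz 32.0 then shift cm [-11.43 -40.45   4.02] len 42.2
```

Request:
servo_tool(series=[[0,0,0,0,0,6.4,0],[0,0,0,0,0,6.4,0],[0,0,0,0,0,6.4,0],[0,0,0,0,0,6.4,0],[0,0,0,0,0,6.4,0],[-0.6,-2,0,0,0,0,0],[-0.8,-3,0,0,0,0,0],[-0.8,-3,0,0,0,0,0]])

```text
time: 8.78
position: [0.5613, -0.1662, 0.1511]
tcp_rot: [-0.0, 0.997, -0.072, -0.002]
force: [0.3, 0.3, -4.7]
opening: 0.13
grip_force: 40.0
```

Request:
servo_tool(series=[[-0.8,-3,0,0,0,0,0],[-0.8,-3,0,0,0,0,0],[-0.8,-3,0,0,0,0,0],[-0.8,-3,0,0,0,0,0],[-0.8,-3,0,0,0,0,0],[-0.8,-3,0,0,0,0,0],[-0.8,-3,0,0,0,0,0],[-0.8,-3,0,0,0,0,0]])

```text
time: 9.45
position: [0.5316, 0.081, 0.1519]
tcp_rot: [0.0, 0.998, -0.071, -0.001]
force: [-0.3, 0.1, -4.3]
opening: 0.138
grip_force: 40.0
```

Request:
servo_tool(series=[[-0.8,-3,0,0,0,0,0],[-0.8,-3,1,0,0,0,0],[-0.8,-2,1,0,0,0,0],[0,0,1,0,0,0,0],[0,0,1,0,0,0,0],[0,0,0,0,0,0,0],[0,0,0,0,0,0,0],[0,0,0,0,0,0,0]])

```text
time: 10.12
position: [0.521, 0.1615, 0.1131]
tcp_rot: [0.0, 0.997, -0.071, 0.0]
force: [-0.5, 0.8, -3.5]
opening: 0.136
grip_force: 40.0
```

Run:
```python
from go import *
go(.520,.1662,.0435,-8)
d,W=snap('wrist','w_s1.png'); print(W[:3,3]); yellow(d,W,[.013])
```

```text
now [0.521  0.1615 0.1131] yaw -8.15 tilt 0.02 t 10.1167 open 0.136 j6 0.83
rz -0.15 then shift cm [-0.17 -0.45  6.96] len 7.0
[0.59113945 0.15240213 0.2748128 ]
pix [ 84. 194.] z 0.013 centre 544.5 338.0 size 58.2 59.9 ang 67.89
pix [175. 202.] z 0.013 centre 524.0 238.7 size 83.5 88.1 ang 79.97
pix [303. 177.] z 0.013 centre 528.7 117.6 size 17.9 83.4 ang 81.58
pix [246. 170.] z 0.013 centre 535.0 162.9 size 18.6 82.8 ang 81.34
```

View pics/w_s1.png

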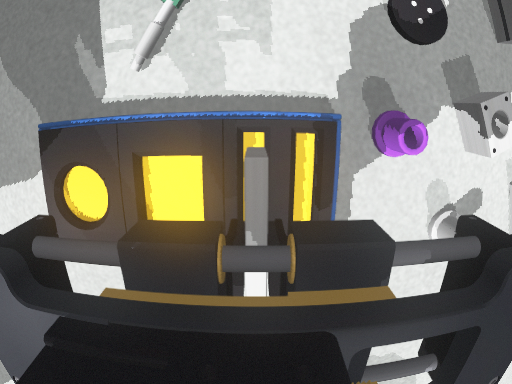

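The parallel hangs above the left slot (visible at 253,140), about 4 mm to the right of it. I'll correct and lower.

Request:
servo_tool(series=[[-0.1,-0.4,0,0,0,0,0],[0,0,2,0,0,0,0],[0,0,2,0,0,0,0],[0,0,1,0,0,0,0],[0,0,0,0,0,0,0],[0,0,0,0,0,0,0],[0,0,0,0,0,0,0]])

```text
time: 10.75
position: [0.5213, 0.167, 0.0641]
tcp_rot: [-0.001, 0.998, -0.07, 0.001]
force: [-0.3, 0.1, -4.1]
opening: 0.133
grip_force: 40.0
```

Run:
```python
from go import *
go(.520,.1655,.0415,-8)
d,W=snap('wrist'); yellow(d,W,[.013]); cv2.imwrite('pics/w_s2.png',cv2.resize(cv2.cvtColor(d['image'],cv2.COLOR_RGB2BGR)[100:300,130:400],None,fx=2.5,fy=2.5))
```

```text
now [0.5213 0.167  0.0641] yaw -8.05 tilt 0.14 t 10.75 open 0.133 j6 0.82
rz -0.05 then shift cm [-0.11  0.17  2.26] len 2.3
pix [161. 205.] z 0.013 centre 535.2 239.4 size 80.0 65.1 ang 80.57
pix [321. 179.] z 0.013 centre 537.8 116.1 size 17.2 64.2 ang 81.33
pix [267. 172.] z 0.013 centre 544.0 160.9 size 18.7 65.1 ang 82.53
```

View pics/w_s2.png

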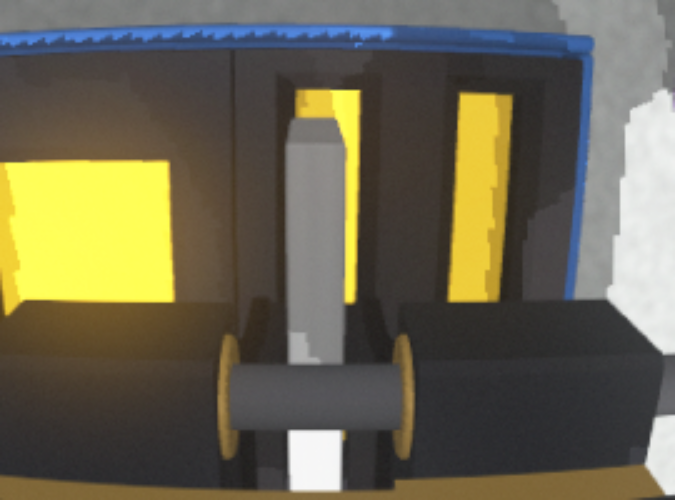

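The parallel sits about 2–3 mm left of the slot centre (crop columns 318 vs 328), so I'll shift right and go in.

Request:
servo_tool(series=[[-0.1,0.25,0,0,0,0,0],[0,0,0,0,0,0,0],[0,0,0.5,0,0,0,0],[0,0,0.5,0,0,0,0],[0,0,0.3,0,0,0,0],[0,0,0,0,0,0,0],[0,0,0,0,0,0,0]])

```text
time: 11.38
position: [0.5187, 0.164, 0.0494]
tcp_rot: [0.0, 0.998, -0.07, -0.0]
force: [0.8, -0.0, -3.8]
opening: 0.138
grip_force: 40.0
```

```bash
python3 go.py .520 .1645 .0415 -8
```

```text
now [0.5187 0.164  0.0494] yaw -8.07 tilt 0.06 t 11.3833 open 0.138 j6 0.83
rz -0.07 then shift cm [ 0.12 -0.06  0.79] len 0.8
```

Request:
servo_tool(series=[[0,0,0.3,0,0,0,0],[0,0,0.3,0,0,0,0],[0,0,0,0,0,0,0],[0,0,0,0,0,0,0],[0,0,0,0,0,0,0]])

```text
time: 11.8
position: [0.519, 0.1642, 0.044]
tcp_rot: [0.0, 0.998, -0.07, 0.0]
force: [0.5, -0.2, -3.1]
opening: 0.132
grip_force: 40.0
```

Request:
servo_tool(series=[[0,0,0.1,0,0,0,0],[0,0,0.1,0,0,0,0],[0,0,0,0,0,0,0],[0,0,0,0,0,0,0],[0,0,0,0,0,0,0]])

```text
time: 12.22
position: [0.5189, 0.1642, 0.042]
tcp_rot: [-0.0, 0.998, -0.07, 0.0]
force: [0.8, -0.3, -3.4]
opening: 0.135
grip_force: 40.0
```

Request:
servo_tool(series=[[0,0,0.1,0,0,0,0],[0,0,0,0,0,0,0],[0,0,0,0,0,0,0],[0,0,0,0,0,0,0]])

```text
time: 12.55
position: [0.5191, 0.1643, 0.0412]
tcp_rot: [-0.0, 0.998, -0.07, 0.0]
force: [-0.3, 0.1, -2.6]
opening: 0.134
grip_force: 40.0
```

Request:
servo_tool(series=[[0,0,0.05,0,0,0,0],[0,0,0,0,0,0,0],[0,0,0,0,0,0,0],[0,0,0,0,0,0,0]])

```text
time: 12.88
position: [0.5191, 0.1643, 0.0411]
tcp_rot: [-0.0, 0.998, -0.07, 0.0]
force: [-1.7, -0.2, 5.1]
opening: 0.133
grip_force: 40.0
```

Contact with the bottom came at the expected height, so I'll release and rise.

Request:
servo_tool(series=[[0,0,0,0,0,0,0.32],[0,0,0,0,0,0,0.32],[0,0,0,0,0,0,0.32],[0,0,0,0,0,0,0.32],[0,0,0,0,0,0,0.32],[0,0,-1,0,0,0,0.32],[0,0,-3,0,0,0,0.4],[0,0,-4,0,0,0,0.5]])

```text
time: 13.55
position: [0.5169, 0.163, 0.119]
tcp_rot: [0.002, 0.997, -0.071, -0.003]
force: [1.1, 1.0, 0.4]
opening: 0.399
grip_force: 0.0
```

```bash
python3 go.py .5815 -.370 .12 30
python3 - <<'E'
from h import *
snap('wrist','w_p1.png')
E
```

```text
now [0.5169 0.163  0.119 ] yaw -8.1 tilt 0.44 t 13.55 open 0.399 j6 0.83
rz -38.1 then shift cm [-21.05  49.39  -0.1 ] len 53.7
```

View pics/w_p1.png

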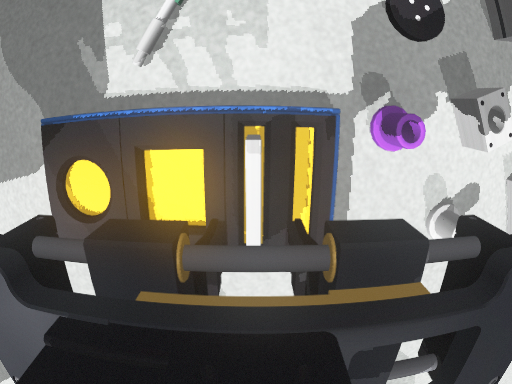

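The first parallel stands in the left slot at (253,185). Next is parallel B.

Request:
servo_tool(series=[[0,0,-2,0,0,-6.3,0.5],[0,0,-1,0,0,-6.3,0.5],[0,0,0,0,0,-6.3,0.5],[0,0,0,0,0,-6.3,0.5],[0,0,0,0,0,-6.3,0.5],[0,0,0,0,0,-6.6,0.5],[-1.2,2.8,0,0,0,0,0.5],[-1.2,2.8,0,0,0,0,0.5]])

```text
time: 14.27
position: [0.5265, 0.1042, 0.1512]
tcp_rot: [-0.0, 0.965, 0.261, 0.001]
force: [0.7, -0.1, -1.2]
opening: 0.501
grip_force: 0.0
```

Request:
servo_tool(series=[[-1.2,2.8,0,0,0,0,0.5],[-1.2,2.8,0,0,0,0,0.5],[-1.2,2.8,0,0,0,0,0.5],[-1.2,2.8,0,0,0,0,0.5],[-1.2,2.8,0,0,0,0,0.5],[-1.2,2.8,0,0,0,0,0.5],[-1.2,2.8,0,0,0,0,0.5],[-1.2,2.8,0,0,0,0,0.5]])

```text
time: 14.93
position: [0.5553, -0.1398, 0.1513]
tcp_rot: [0.0, 0.966, 0.259, 0.001]
force: [0.7, 0.7, 0.6]
opening: 0.504
grip_force: 0.0
```

Request:
servo_tool(series=[[-1.2,2.8,0,0,0,0,0.5],[-1.2,2.8,0,0,0,0,0.5],[-1.2,2.8,0,0,0,0,0.5],[-1.2,2.8,0,0,0,0,0.5],[-1.2,2.8,0,0,0,0,0.5],[-1.2,2.8,0,0,0,0,0.5],[-1.8,2.8,0,0,0,0,0.5],[0,1.8,0,0,0,0,0.5]])

```text
time: 15.6
position: [0.5829, -0.3722, 0.1511]
tcp_rot: [0.0, 0.966, 0.258, -0.0]
force: [0.5, 0.2, -0.6]
opening: 0.5
grip_force: 0.0
```

Request:
servo_tool(series=[[0,0,1,0,0,0,0.5],[0,0,1,0,0,0,0.5],[0,0,0,0,0,0,0.5],[0,0,0,0,0,0,0.5]])

```text
time: 15.93
position: [0.5836, -0.3674, 0.1294]
tcp_rot: [-0.001, 0.966, 0.26, -0.001]
force: [0.5, 0.7, 0.1]
opening: 0.497
grip_force: 0.0
```

```bash
python3 go.py .5815 -.370 .028 30
python3 - <<'E'
from h import *
snap('wrist','w_b.png')
E
```

```text
now [ 0.5836 -0.3674  0.1294] yaw 30.09 tilt 0.16 t 15.9333 open 0.497 j6 2.42
rz 0.09 then shift cm [-0.31  0.12 10.14] len 10.2
```

View pics/w_b.png

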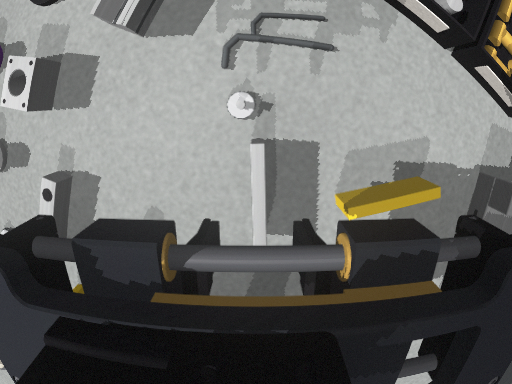

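Parallel B (259,190) lies nearly centred, so I'll descend and grip.

Request:
servo_tool(series=[[-0.2,0.15,2.5,0,0,0,0.5],[0,0,2.5,0,0,0,0.5],[0,0,2.5,0,0,0,0.5],[0,0,1.5,0,0,0,0.5],[0,0,1.1,0,0,0,0.5],[0,0,0,0,0,0,0.5],[0,0,0,0,0,0,0.5]])

```text
time: 16.57
position: [0.5839, -0.3706, 0.0301]
tcp_rot: [0.0, 0.966, 0.26, 0.0]
force: [-0.4, 0.8, -0.0]
opening: 0.497
grip_force: 0.0
```

Request:
servo_tool(series=[[0,0,0,0,0,0,0],[0,0,0,0,0,0,0],[0,0,0,0,0,0,0],[0,0,0,0,0,0,0],[0,0,0,0,0,0,0],[0,0,0,0,0,0,0],[0,0,0,0,0,0,0],[0,0,0,0,0,0,0]])

```text
time: 17.23
position: [0.5833, -0.371, 0.0298]
tcp_rot: [0.0, 0.966, 0.259, 0.0]
force: [-0.2, 0.5, 1.1]
opening: 0.131
grip_force: 39.9
```

Request:
servo_tool(series=[[0,0,-1,0,0,0,0],[0,0,-2.5,0,0,0,0],[0,0,-3,0,0,0,0],[0,0,-3,0,0,0,0],[0,0,-3,0,0,0,0],[0,0,0,0,0,0,0],[0,0,0,0,0,0,0]])

```text
time: 17.82
position: [0.5839, -0.3709, 0.1562]
tcp_rot: [0.001, 0.966, 0.259, 0.002]
force: [-0.1, 0.7, -5.7]
opening: 0.136
grip_force: 39.8
```

```bash
python3 go.py .513 .1200 .12 -8
```

```text
now [ 0.5839 -0.3709  0.1562] yaw 30.01 tilt 0.2 t 17.8167 open 0.136 j6 2.43
rz 38.01 then shift cm [-13.85 -47.62   3.62] len 49.7
```

Request:
servo_tool(series=[[0,0,0,0,0,6.3,0],[0,0,0,0,0,6.3,0],[0,0,0,0,0,6.3,0],[0,0,0,0,0,6.3,0],[0,0,0,0,0,6.3,0],[0,0,0,0,0,6.5,0],[-0.8,-2.8,0,0,0,0,0],[-0.8,-2.8,0,0,0,0,0]])

```text
time: 18.48
position: [0.573, -0.3129, 0.1504]
tcp_rot: [-0.001, 0.997, -0.071, -0.003]
force: [0.8, 0.3, -3.8]
opening: 0.133
grip_force: 39.9
```

Request:
servo_tool(series=[[-0.8,-2.8,0,0,0,0,0],[-0.8,-2.8,0,0,0,0,0],[-0.8,-2.8,0,0,0,0,0],[-0.8,-2.8,0,0,0,0,0],[-0.8,-2.8,0,0,0,0,0],[-0.8,-2.8,0,0,0,0,0],[-0.8,-2.8,0,0,0,0,0],[-0.8,-2.8,0,0,0,0,0]])

```text
time: 19.15
position: [0.5405, -0.0811, 0.1519]
tcp_rot: [0.0, 0.998, -0.07, -0.003]
force: [0.7, 0.3, -4.2]
opening: 0.135
grip_force: 39.9
```

Request:
servo_tool(series=[[-0.8,-2.8,0,0,0,0,0],[-0.8,-2.8,0,0,0,0,0],[-0.8,-2.8,0,0,0,0,0],[-0.8,-2.8,0,0,0,0,0],[-0.8,-2.8,0,0,0,0,0],[-0.8,-2.8,0,0,0,0,0],[-1.0,-2.8,0,0,0,0,0],[0,0,2,0,0,0,0]])

```text
time: 19.82
position: [0.5137, 0.1244, 0.1358]
tcp_rot: [-0.002, 0.998, -0.067, 0.003]
force: [1.5, -0.6, -4.3]
opening: 0.133
grip_force: 39.9
```

Request:
servo_tool(series=[[0,0,2,0,0,0,0],[0,0,2,0,0,0,0],[0,0,2,0,0,0,0],[0,0,0,0,0,0,0],[0,0,0,0,0,0,0],[0,0,0,0,0,0,0]])

```text
time: 20.32
position: [0.5128, 0.1196, 0.0745]
tcp_rot: [0.0, 0.998, -0.069, -0.0]
force: [-0.8, -0.4, -2.9]
opening: 0.133
grip_force: 39.9
```

Run:
```python
from go import *
go(.513,.120,.043,-8)
d,W=snap('wrist'); yellow(d,W,[.013]); cv2.imwrite('pics/w_s3.png',cv2.resize(cv2.cvtColor(d['image'],cv2.COLOR_RGB2BGR)[100:300,130:400],None,fx=2.5,fy=2.5))
```

```text
now [0.5128 0.1196 0.0745] yaw -7.95 tilt 0.03 t 20.3167 open 0.133 j6 0.89
rz 0.05 then shift cm [ 0.02 -0.05  3.15] len 3.2
pix [ 36. 207.] z 0.013 centre 543.8 335.7 size 64.4 55.9 ang 63.37
pix [113. 205.] z 0.013 centre 528.0 243.7 size 80.3 79.9 ang 81.43
pix [257. 144.] z 0.013 centre 559.1 113.9 size 18.2 19.8 ang 82.09
pix [203. 170.] z 0.013 centre 541.7 162.9 size 16.6 70.3 ang 81.97
```

View pics/w_s3.png

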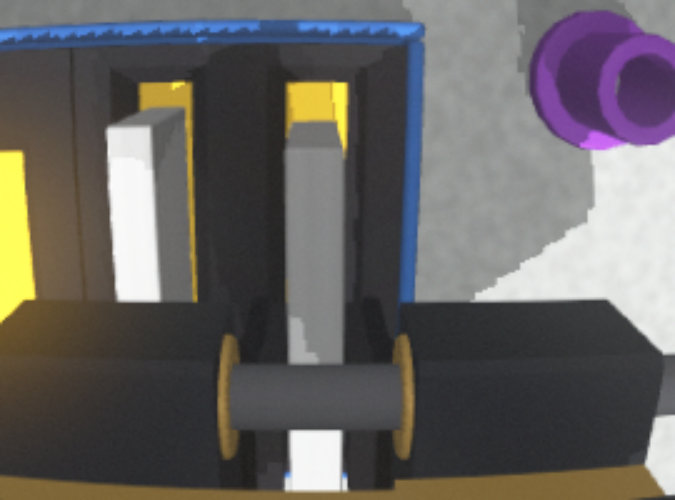

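Parallel B is centred on the right slot (crop column 316 vs 317), so I'll go down.

Request:
servo_tool(series=[[0,0,1,0,0,0,0],[0,0,0.5,0,0,0,0],[0,0,0.5,0,0,0,0],[0,0,0.4,0,0,0,0],[0,0,0.3,0,0,0,0],[0,0,0,0,0,0,0],[0,0,0,0,0,0,0],[0,0,0,0,0,0,0]])

```text
time: 21.03
position: [0.5129, 0.1197, 0.0476]
tcp_rot: [-0.0, 0.998, -0.069, 0.0]
force: [0.9, 0.0, -3.2]
opening: 0.136
grip_force: 39.9
```

Request:
servo_tool(series=[[0,0,0.2,0,0,0,0],[0,0,0.1,0,0,0,0],[0,0,0,0,0,0,0],[0,0,0,0,0,0,0],[0,0,0,0,0,0,0]])

```text
time: 21.45
position: [0.5127, 0.1197, 0.0445]
tcp_rot: [-0.0, 0.998, -0.069, 0.0]
force: [-0.1, -0.1, -4.1]
opening: 0.131
grip_force: 39.9
```

Request:
servo_tool(series=[[0,0,0.1,0,0,0,0],[0,0,0.05,0,0,0,0],[0,0,0,0,0,0,0],[0,0,0,0,0,0,0]])

```text
time: 21.78
position: [0.5126, 0.1196, 0.0429]
tcp_rot: [0.0, 0.998, -0.069, -0.0]
force: [-0.2, -0.0, -4.4]
opening: 0.132
grip_force: 39.9
```

Request:
servo_tool(series=[[0,0,0.05,0,0,0,0],[0,0,0,0,0,0,0],[0,0,0,0,0,0,0]])

```text
time: 22.03
position: [0.5127, 0.1197, 0.0427]
tcp_rot: [-0.0, 0.998, -0.069, 0.0]
force: [-1.9, -0.3, -0.4]
opening: 0.136
grip_force: 39.9
```

Request:
servo_tool(series=[[0,0,0.04,0,0,0,0],[0,0,0,0,0,0,0],[0,0,0,0,0,0,0.32],[0,0,0,0,0,0,0.32],[0,0,0,0,0,0,0.32],[0,0,0,0,0,0,0.32],[0,0,0,0,0,0,0.32],[0,0,-1,0,0,0,0.32]])

```text
time: 22.7
position: [0.5114, 0.119, 0.0507]
tcp_rot: [0.001, 0.998, -0.07, -0.002]
force: [-0.3, -0.3, -0.8]
opening: 0.316
grip_force: 0.0
```

Request:
servo_tool(series=[[0,0,-3,0,0,0,0.32],[0,0,-3,0,0,0,0.5],[0,0,-3,0,0,0,1],[0,0,-2,0,0,0,1],[0,0,-1,0,0,0,1],[0,0,0,0,0,0,1]])

```text
time: 23.2
position: [0.514, 0.1203, 0.1751]
tcp_rot: [-0.002, 0.998, -0.069, 0.003]
force: [0.6, 0.2, -0.3]
opening: 0.618
grip_force: 0.0
```

```bash
python3 go.py .62 -.16 .17 -8
```

```text
now [0.514  0.1203 0.1751] yaw -7.96 tilt 0.36 t 23.2 open 0.618 j6 0.89
rz 0.04 then shift cm [14.4  26.28  0.51] len 30.0
```

Request:
servo_tool(series=[[1.4,2.6,0,0,0,0,1],[1.4,2.6,0,0,0,0,1],[1.4,2.6,0,0,0,0,1],[1.4,2.6,0,0,0,0,1],[1.4,2.6,0,0,0,0,1],[1.4,2.6,0,0,0,0,1],[1.4,2.6,0,0,0,0,1],[1.4,2.6,0,0,0,0,1]])

```text
time: 23.87
position: [0.5939, -0.1033, 0.1698]
tcp_rot: [0.0, 0.998, -0.07, -0.002]
force: [0.4, 1.1, 0.0]
opening: 0.996
grip_force: 0.0
```

Request:
servo_tool(series=[[1.4,2.6,0,0,0,0,1],[1.4,2.6,0,0,0,0,1],[0,0,0,0,0,0,1],[0,0,0,0,0,0,1],[0,0,0,0,0,0,1]])

```text
time: 24.28
position: [0.6142, -0.157, 0.1702]
tcp_rot: [-0.0, 0.998, -0.07, -0.002]
force: [-0.6, 0.3, -0.5]
opening: 1.0
grip_force: 0.0
```

Run:
```python
from go import *
go(.69,-.165,.15,0)
d,W=snap('wrist','w_v.png'); np.savez('v.npz',W=W,im=d['image'],K=d['intrinsics']); print(W[:3,3])
for m in mark_of('wrist','vblock_mid')[:3]: print(w(W,m['point']).round(4),round(m['confidence'],2))
cv2.imwrite('pics/w_v2.png',cv2.resize(cv2.cvtColor(d['image'],cv2.COLOR_RGB2BGR)[30:250,130:400],None,fx=2.5,fy=2.5))
```

```text
now [ 0.6142 -0.157   0.1702] yaw -8.0 tilt 0.2 t 24.2833 open 1.0 j6 1.43
rz -8.0 then shift cm [7.58 0.8  2.02] len 7.9
[ 0.68491943 -0.16604644  0.33169051]
[ 0.6916 -0.1649  0.0244] 0.56
```

View pics/w_v2.png

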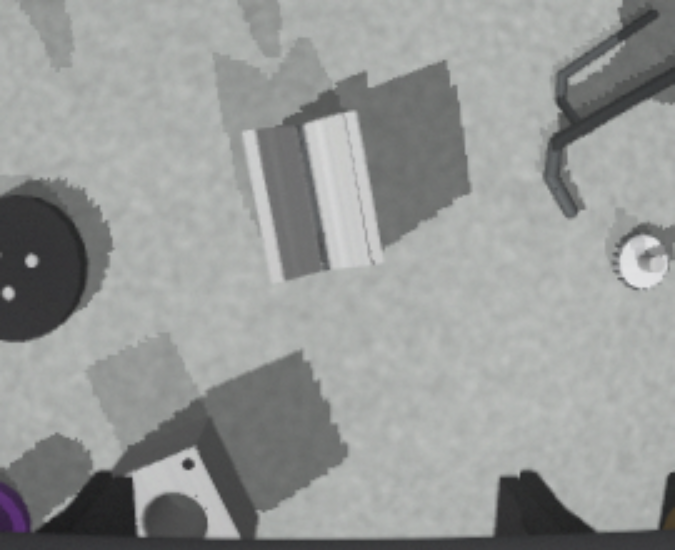

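The V-block's top corners sit at crop pixels (243,131), (356,111), (383,262) and (272,283), groove up, with nothing near its cheeks.

Run:
```python
from go import *
f=np.load('v.npz'); d=dict(intrinsics=f['K']);W=f['W']
P=np.array([pixw(d,W,np.array(p)/2.5+[130,30],.046)[:2] for p in [(243,131),(356,111),(383,262),(272,283)]])
e=(P[0]+P[1]-P[2]-P[3])/2; g=(P[0]+P[3]-P[1]-P[2])/2
yaw=np.degrees(np.arctan2(e[1],e[0])); print(P.round(4).tolist(),P.mean(0),np.hypot(*e),np.hypot(*g),yaw,np.degrees(np.arctan2(g[1],g[0]))-90)
go(*P.mean(0),.026,yaw)
```

```text
[[0.7183, -0.1431], [0.7199, -0.1866], [0.6607, -0.189], [0.6585, -0.1456]] [ 0.689357   -0.16607955] 0.05953597961215721 0.04345082451506837 2.369912816415182 2.5332695031073342
now [ 0.6146 -0.1562  0.1713] yaw -7.91 tilt 0.09 t 24.3833 open 1.0 j6 1.43
rz -10.28 then shift cm [ 7.43  1.29 14.53] len 16.4
```

Request:
servo_tool(series=[[0,0,0,0,0,-5.2,1],[0,0,0,0,0,-5.1,1],[2.5,0.4,1,0,0,0,1],[2.5,0.4,2,0,0,0,1],[2.4,0.5,2,0,0,0,1],[0,0,3,0,0,0,1],[0,0,0,0,0,0,1],[0,0,0,0,0,0,1]])

```text
time: 25.05
position: [0.6881, -0.1661, 0.0901]
tcp_rot: [-0.0, 1.0, 0.021, -0.003]
force: [-0.1, 0.2, 0.4]
opening: 1.001
grip_force: 0.0
```

```bash
python3 go.py .6894 -.1661 .026 2.4
```

```text
now [ 0.6881 -0.1661  0.0901] yaw 2.41 tilt 0.32 t 25.05 open 1.001 j6 1.62
rz 0.01 then shift cm [0.13 0.01 6.41] len 6.4
```

Request:
servo_tool(series=[[0,0,2.4,0,0,0,1],[0,0,2,0,0,0,1],[0,0,1.2,0,0,0,1],[0,0,0.8,0,0,0,1],[0,0,0,0,0,0,1],[0,0,0,0,0,0,1]])

```text
time: 25.55
position: [0.6903, -0.1673, 0.0295]
tcp_rot: [0.0, 1.0, 0.021, 0.001]
force: [-0.2, -0.2, 0.5]
opening: 1.001
grip_force: 0.0
```

Request:
servo_tool(series=[[0,0,0,0,0,0,0.3],[0,0,0,0,0,0,0.3],[0,0,0,0,0,0,0.3],[0,0,0,0,0,0,0.3],[0,0,0,0,0,0,0.3],[0,0,0,0,0,0,0.3],[0,0,0,0,0,0,0.3],[0,0,0,0,0,0,0.3]], grip_force=50)

```text
time: 26.22
position: [0.6898, -0.1671, 0.0281]
tcp_rot: [-0.0, 1.0, 0.02, 0.0]
force: [-0.2, 0.4, -1.3]
opening: 0.503
grip_force: 50.0
```

Request:
servo_tool(series=[[0,0,-1,0,0,0,0.3],[0,0,-2.5,0,0,0,0.3],[0,0,-3.5,0,0,0,0.3],[0,0,-3.5,0,0,0,0.3],[0,0,-3,0,0,0,0.3],[0,0,0,0,0,0,0.3],[0,0,0,0,0,0,0.3]])

```text
time: 26.8
position: [0.69, -0.167, 0.1645]
tcp_rot: [-0.0, 1.0, 0.02, 0.001]
force: [-0.4, 1.2, -6.1]
opening: 0.502
grip_force: 50.0
```

```bash
python3 go.py .5305 .237 .12 -8
```

```text
now [ 0.69   -0.167   0.1645] yaw 2.3 tilt 0.18 t 26.8 open 0.502 j6 1.62
rz 10.3 then shift cm [-21.42 -37.78   4.45] len 43.7
```

Request:
servo_tool(series=[[0,0,0,0,0,5.2,0.3],[0,0,0,0,0,5.1,0.3],[-1.4,-2.5,0,0,0,0,0.3],[-1.4,-2.5,0,0,0,0,0.3],[-1.4,-2.5,0,0,0,0,0.3],[-1.4,-2.5,0,0,0,0,0.3],[-1.4,-2.5,0,0,0,0,0.3],[-1.4,-2.5,0,0,0,0,0.3]])

```text
time: 27.47
position: [0.6241, -0.0061, 0.1591]
tcp_rot: [0.0, 0.998, -0.07, -0.004]
force: [0.3, 0.8, -5.4]
opening: 0.502
grip_force: 50.0
```

Request:
servo_tool(series=[[-1.4,-2.5,0,0,0,0,0.3],[-1.4,-2.5,0,0,0,0,0.3],[-1.4,-2.5,0,0,0,0,0.3],[-1.4,-2.5,0,0,0,0,0.3],[-1.4,-2.5,0,0,0,0,0.3],[-1.4,-2.5,0,0,0,0,0.3],[-1.4,-2.5,0,0,0,0,0.3],[-1.4,-2.5,0,0,0,0,0.3]])

```text
time: 28.13
position: [0.5411, 0.2066, 0.1596]
tcp_rot: [0.002, 0.998, -0.07, -0.003]
force: [0.9, 0.3, -5.5]
opening: 0.501
grip_force: 50.0
```

Request:
servo_tool(series=[[-1.8,-2.8,0,0,0,0,0.3],[0,0,2,0,0,0,0.3],[0,0,2,0,0,0,0.3],[0,0,1.5,0,0,0,0.3],[0,0,0,0,0,0,0.3],[0,0,0,0,0,0,0.3],[0,0,0,0,0,0,0.3]])

```text
time: 28.72
position: [0.5302, 0.2365, 0.1077]
tcp_rot: [0.0, 0.998, -0.07, -0.0]
force: [1.0, 0.0, -6.0]
opening: 0.5
grip_force: 50.0
```

Run:
```python
from go import *
go(.5305,.237,.0455,-8)
d,W=snap('wrist','w_s4.png'); yellow(d,W,[.013,.017])
```

```text
now [0.5302 0.2365 0.1077] yaw -7.97 tilt 0.06 t 28.7167 open 0.5 j6 0.73
rz 0.03 then shift cm [ 0.02 -0.05  6.22] len 6.2
pix [150. 193.] z 0.013 centre 546.1 335.8 size 60.9 56.6 ang 80.38
pix [150. 193.] z 0.017 centre 546.9 334.2 size 59.9 55.7 ang 80.38
pix [254. 165.] z 0.013 centre 556.6 234.9 size 62.2 21.4 ang 81.99
pix [254. 165.] z 0.017 centre 557.2 234.8 size 61.2 21.1 ang 81.99
```

View pics/w_s4.png

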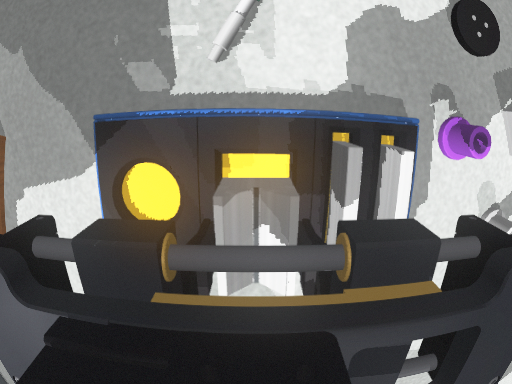

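The V-block hangs over the pocket (255,165), and both parallels stand in their slots. I'll lower.

Request:
servo_tool(series=[[0.1,-0.1,2,0,0,0,0.3],[0,0,1.5,0,0,0,0.3],[0,0,1,0,0,0,0.3],[0,0,0.5,0,0,0,0.3],[0,0,0.4,0,0,0,0.3],[0,0,0.4,0,0,0,0.3],[0,0,0,0,0,0,0.3],[0,0,0,0,0,0,0.3]])

```text
time: 29.43
position: [0.5317, 0.2378, 0.0505]
tcp_rot: [-0.0, 0.998, -0.069, 0.0]
force: [-0.4, -1.0, -4.9]
opening: 0.502
grip_force: 50.0
```

Request:
servo_tool(series=[[0,0,0.2,0,0,0,0.3],[0,0,0,0,0,0,0.3],[0,0,0,0,0,0,0.3],[0,0,0,0,0,0,0.3]])

```text
time: 29.77
position: [0.5315, 0.2377, 0.0483]
tcp_rot: [-0.0, 0.998, -0.069, 0.0]
force: [0.2, 0.7, -5.1]
opening: 0.502
grip_force: 50.0
```

Request:
servo_tool(series=[[0,0,0.15,0,0,0,0.3],[0,0,0.1,0,0,0,0.3],[0,0,0,0,0,0,0.3],[0,0,0,0,0,0,0.3],[0,0,0,0,0,0,0.3]])

```text
time: 30.18
position: [0.5313, 0.2376, 0.0455]
tcp_rot: [0.0, 0.998, -0.069, -0.0]
force: [-0.1, -0.0, -5.7]
opening: 0.497
grip_force: 50.0
```

Request:
servo_tool(series=[[0,0,0.06,0,0,0,0.3],[0,0,0,0,0,0,0.3],[0,0,0,0,0,0,0.3]])

```text
time: 30.43
position: [0.5315, 0.2377, 0.045]
tcp_rot: [-0.0, 0.998, -0.069, 0.0]
force: [-0.3, -0.2, -6.5]
opening: 0.501
grip_force: 50.0
```

Request:
servo_tool(series=[[0,0,0.05,0,0,0,0.3],[0,0,0,0,0,0,0.3],[0,0,0,0,0,0,0.3]])

```text
time: 30.68
position: [0.5315, 0.2377, 0.045]
tcp_rot: [-0.0, 0.998, -0.069, 0.0]
force: [-0.4, 0.9, -0.5]
opening: 0.503
grip_force: 50.0
```

Request:
servo_tool(series=[[0,0,0.03,0,0,0,0.3],[0,0,0,0,0,0,0.3],[0,0,0,0,0,0,0.3]])

```text
time: 30.93
position: [0.5315, 0.2377, 0.045]
tcp_rot: [-0.0, 0.998, -0.069, 0.0]
force: [-3.7, -0.1, 4.9]
opening: 0.5
grip_force: 50.0
```

Request:
servo_tool(series=[[0,0,0,0,0,0,0.72],[0,0,0,0,0,0,0.72],[0,0,0,0,0,0,0.72],[0,0,0,0,0,0,0.72],[0,0,0,0,0,0,0.72],[0,0,-1,0,0,0,0.72],[0,0,-3,0,0,0,0.72],[0,0,-3,0,0,0,0.72]])

```text
time: 31.6
position: [0.5307, 0.237, 0.1143]
tcp_rot: [0.001, 0.998, -0.069, -0.001]
force: [0.9, 0.5, 0.4]
opening: 0.717
grip_force: 0.0
```

Request:
servo_tool(series=[[0,0,-4,0,0,0,0.72],[0,0,-3,0,0,0,0.72],[0,0,0,0,0,0,0.72],[0,0,0,0,0,0,0.72]])

```text
time: 31.93
position: [0.5323, 0.2384, 0.1873]
tcp_rot: [-0.002, 0.998, -0.069, 0.002]
force: [0.5, -0.6, -0.3]
opening: 0.719
grip_force: 0.0
```

```bash
python3 go.py .39 -.265 .19 -40
```

```text
now [0.5323 0.2384 0.1873] yaw -7.97 tilt 0.36 t 31.9333 open 0.719 j6 0.73
rz 32.03 then shift cm [21.46 47.71 -0.27] len 52.3
```

Request:
servo_tool(series=[[0,0,0,0,0,6.4,0.8],[0,0,0,0,0,6.4,0.8],[0,0,0,0,0,6.4,0.8],[0,0,0,0,0,6.4,0.8],[0,0,0,0,0,6.4,0.8],[1.3,2.9,0,0,0,0,0.8],[1.3,2.9,0,0,0,0,0.8],[1.3,2.9,0,0,0,0,0.8]])

```text
time: 32.6
position: [0.5039, 0.1447, 0.1824]
tcp_rot: [0.001, 0.94, -0.341, -0.001]
force: [0.4, -0.4, 0.9]
opening: 0.803
grip_force: 0.0
```

Request:
servo_tool(series=[[1.3,2.9,0,0,0,0,0.8],[1.3,2.9,0,0,0,0,0.8],[1.3,2.9,0,0,0,0,0.8],[1.3,2.9,0,0,0,0,0.8],[1.3,2.9,0,0,0,0,0.8],[1.3,2.9,0,0,0,0,0.8],[1.3,2.9,0,0,0,0,0.8],[1.3,2.9,0,0,0,0,0.8]])

```text
time: 33.27
position: [0.4343, -0.1001, 0.1832]
tcp_rot: [0.0, 0.94, -0.342, -0.001]
force: [0.8, -0.2, 0.9]
opening: 0.8
grip_force: 0.0
```

Request:
servo_tool(series=[[1.3,2.9,0,0,0,0,0.8],[1.3,2.9,0,0,0,0,0.8],[1.3,2.9,0,0,0,0,0.8],[1.3,2.9,0,0,0,0,0.8],[1.3,2.9,0,0,0,0,0.8],[0,0,0,0,0,0,0.8],[0,0,0,0,0,0,0.8],[0,0,0,0,0,0,0.8]])

```text
time: 33.93
position: [0.392, -0.2513, 0.1833]
tcp_rot: [-0.0, 0.94, -0.342, -0.001]
force: [-0.5, -0.1, -0.2]
opening: 0.801
grip_force: 0.0
```

Run:
```python
from go import *
go(.4395,-.307,.024,-40)
d,W=snap('wrist','w_j.png'); np.savez('j.npz',W=W,im=d['image'],K=d['intrinsics']); print(W[:3,3])
for m in mark_of('wrist','jack_mid')[:3]: print(w(W,m['point']).round(4),round(m['confidence'],2))
```

```text
now [ 0.392  -0.2513  0.1833] yaw -40.01 tilt 0.12 t 33.9333 open 0.801 j6 1.09
rz -0.01 then shift cm [ 7.22  1.21 15.93] len 17.5
[ 0.44665201 -0.29586737  0.34485378]
[ 0.439  -0.3039  0.0267] 0.65
```

View pics/w_j.png

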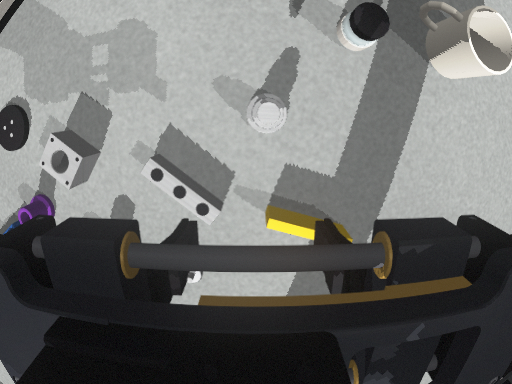

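The jack is at (267,112), seen from almost straight above. A yellow bar lies near (305,222), so I'll check its clearance.

Run:
```python
from go import *
f=np.load('j.npz'); d=dict(intrinsics=f['K']);W=f['W']
print('jack',pixw(d,W,(267,112),.01),pixw(d,W,(268,113),.064))
im=f['im'][80:145,235:300]; cv2.imwrite('pics/jc.png',cv2.resize(cv2.cvtColor(im,cv2.COLOR_RGB2BGR),None,fx=8,fy=8))
for p in((267,215),(315,225),(160,160),(205,210),(365,20)): print(p,pixw(d,W,p,.034)[:2].round(3))
```

```text
jack [ 0.43985601 -0.30659689  0.01      ] [ 0.43963006 -0.30498256  0.064     ]
(267, 215) [ 0.354 -0.234]
(315, 225) [ 0.309 -0.269]
(160, 160) [ 0.477 -0.185]
(205, 210) [ 0.403 -0.185]
(365, 20) [ 0.454 -0.458]
```

View pics/jc.png

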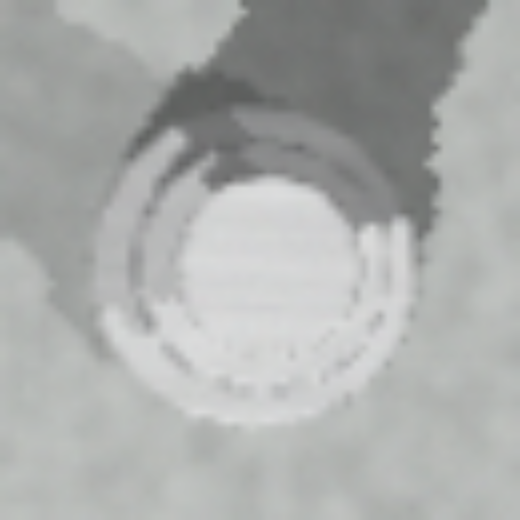

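Request:
servo_tool(series=[[2.4,0.4,1,0,0,0,0.8],[2.4,0.4,1.5,0,0,0,0.8],[2.35,0.35,2,0,0,0,0.8],[0,0,2,0,0,0,0.8],[0,0,0,0,0,0,0.8],[0,0,0,0,0,0,0.8],[0,0,0,0,0,0,0.8]])

```text
time: 34.62
position: [0.4406, -0.3057, 0.1202]
tcp_rot: [0.0, 0.94, -0.341, 0.001]
force: [1.0, 0.4, 1.2]
opening: 0.802
grip_force: 0.0
```

```bash
python3 go.py .4393 -.306 .0245 -40
```

```text
now [ 0.4406 -0.3057  0.1202] yaw -39.86 tilt 0.06 t 34.6167 open 0.802 j6 1.18
rz 0.14 then shift cm [-0.08  0.11  9.57] len 9.6
```

Request:
servo_tool(series=[[0,0.1,2.5,0,0,0,0.8],[0,0,2.5,0,0,0,0.8],[0,0,2,0,0,0,0.8],[0,0,1.5,0,0,0,0.8],[0,0,1,0,0,0,0.8],[0,0,0,0,0,0,0.8],[0,0,0,0,0,0,0.8]])

```text
time: 35.2
position: [0.4402, -0.3071, 0.0252]
tcp_rot: [0.0, 0.94, -0.341, 0.001]
force: [0.5, 0.2, 0.2]
opening: 0.802
grip_force: 0.0
```

Request:
servo_tool(series=[[0,0,0,0,0,0,0.2],[0,0,0,0,0,0,0.2],[0,0,0,0,0,0,0.2],[0,0,0,0,0,0,0.2],[0,0,0,0,0,0,0.2],[0,0,0,0,0,0,0.2],[0,0,0,0,0,0,0.2],[0,0,0,0,0,0,0.2]], grip_force=40)

```text
time: 35.87
position: [0.4395, -0.3071, 0.0243]
tcp_rot: [0.0, 0.94, -0.342, 0.0]
force: [0.2, -0.4, 1.7]
opening: 0.361
grip_force: 40.0
```

Request:
servo_tool(series=[[0,0,-1,0,0,0,0.2],[0,0,-2.5,0,0,0,0.2],[0,0,-3.5,0,0,0,0.2],[0,0,-3.5,0,0,0,0.2],[0,0,-3.5,0,0,0,0.2],[0,0,0,0,0,0,0.2],[0,0,0,0,0,0,0.2]])

```text
time: 36.45
position: [0.4402, -0.3072, 0.1665]
tcp_rot: [-0.0, 0.94, -0.342, 0.002]
force: [-0.2, -0.4, -3.7]
opening: 0.36
grip_force: 40.0
```

```bash
python3 go.py .545 .333 .11 -8
```

```text
now [ 0.4402 -0.3072  0.1665] yaw -39.98 tilt 0.28 t 36.45 open 0.36 j6 1.18
rz -31.98 then shift cm [  1.47 -64.86   5.65] len 65.1
```

Request:
servo_tool(series=[[0,0,0,0,0,-6.4,0.2],[0,0,0,0,0,-6.4,0.2],[0,0,0,0,0,-6.4,0.2],[0,0,0,0,0,-6.4,0.2],[0,0,0,0,0,-6.4,0.2],[0.1,-2.5,0,0,0,0,0.2],[0.1,-3,0,0,0,0,0.2],[0.1,-3,0,0,0,0,0.2]])

```text
time: 37.12
position: [0.4523, -0.2223, 0.1618]
tcp_rot: [-0.001, 0.997, -0.071, -0.003]
force: [0.5, 0.8, -2.5]
opening: 0.356
grip_force: 40.0
```

Request:
servo_tool(series=[[0.1,-3,0,0,0,0,0.2],[0.1,-3,0,0,0,0,0.2],[0.1,-3,0,0,0,0,0.2],[0.1,-3,0,0,0,0,0.2],[0.1,-3,0,0,0,0,0.2],[0.1,-3,0,0,0,0,0.2],[0.1,-3,0,0,0,0,0.2],[0.1,-3,0,0,0,0,0.2]])

```text
time: 37.78
position: [0.4935, 0.0143, 0.1621]
tcp_rot: [0.001, 0.998, -0.07, -0.002]
force: [1.2, -0.1, -2.1]
opening: 0.355
grip_force: 40.0
```

Request:
servo_tool(series=[[0.1,-3,0,0,0,0,0.2],[0.1,-3,0,0,0,0,0.2],[0.1,-3,0,0,0,0,0.2],[0,-3,0,0,0,0,0.2],[0,-3,0,0,0,0,0.2],[0,-3,0,0,0,0,0.2],[0,-3,0,0,0,0,0.2],[0,-3,0,0,0,0,0.2]])

```text
time: 38.45
position: [0.53, 0.251, 0.1616]
tcp_rot: [0.002, 0.998, -0.07, -0.002]
force: [0.8, 0.1, -2.7]
opening: 0.356
grip_force: 40.0
```

Request:
servo_tool(series=[[0,-3,0,0,0,0,0.2],[0,-2.3,0,0,0,0,0.2],[0,0,2,0,0,0,0.2],[0,0,2,0,0,0,0.2],[0,0,1.5,0,0,0,0.2],[0,0,0,0,0,0,0.2],[0,0,0,0,0,0,0.2],[0,0,0,0,0,0,0.2]])

```text
time: 39.12
position: [0.5391, 0.3029, 0.1091]
tcp_rot: [0.0, 0.998, -0.069, -0.0]
force: [-0.9, -0.3, -2.1]
opening: 0.358
grip_force: 40.0
```

Run:
```python
from go import *
go(.545,.333,.042,-8)
d,W=snap('wrist','w_s5.png'); print(W[:3,3]); np.savez('s5.npz',W=W,im=d['image'],K=d['intrinsics']); yellow(d,W,[.017])
hsv=cv2.cvtColor(d['image'],cv2.COLOR_RGB2HSV); m=cv2.inRange(hsv,(18,120,60),(38,255,255))
for v in range(90,230,5):
    u=np.where(m[v,150:360])[0]+150
    if len(u): print(v,[u.min(),u.max()],end=' ')
```

```text
now [0.5391 0.3029 0.1091] yaw -7.96 tilt 0.04 t 39.1167 open 0.358 j6 0.66
rz 0.04 then shift cm [ 0.16 -3.06  6.71] len 7.4
[0.60934442 0.29407525 0.27079301]
pix [219. 189.] z 0.017 centre 550.6 336.9 size 48.5 59.6 ang 34.61
pix [317. 177.] z 0.017 centre 531.4 237.3 size 57.6 72.8 ang 81.87
155 [np.int64(300), np.int64(359)] 160 [np.int64(213), np.int64(359)] 165 [np.int64(202), np.int64(305)] 170 [np.int64(197), np.int64(305)] 175 [np.int64(193), np.int64(305)] 180 [np.int64(191), np.int64(304)] 185 [np.int64(190), np.int64(304)] 190 [np.int64(189), np.int64(304)] 195 [np.int64(190), np.int64(304)] 200 [np.int64(191), np.int64(304)] 205 [np.int64(193), np.int64(303)] 210 [np.int64(196), np.int64(303)] 215 [np.int64(200), np.int64(303)] 220 [np.int64(207), np.int64(303)] 225 [np.int64(216), np.int64(302)]
```

View pics/w_s5.png

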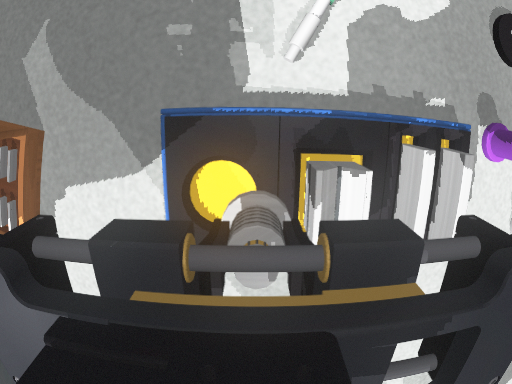

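The V-block sits in the pocket. The jack is still about 3 cm short of the well at (222,190), so I'll fit the well's left edge.

Run:
```python
from go import *
from scipy.optimize import least_squares
f=np.load('s5.npz'); d=dict(intrinsics=f['K']);W=f['W']
pts=[(213,160),(202,165),(197,170),(193,175),(191,180),(190,185),(189,190),(190,195),(191,200),(193,205),(196,210),(200,215),(207,220),(216,225)]
P=np.array([pixw(d,W,p,.017)[:2] for p in pts])
r=least_squares(lambda c:np.hypot(*(P-c[:2]).T)-.030,[.545,.333]); print(r.x,r.fun.round(4))
go(*r.x,.0415,-8)
```

```text
[0.54536096 0.33305902] [ 0.0003  0.0005  0.0001  0.0004  0.0002 -0.0002  0.0003 -0.0004 -0.0003
 -0.0004 -0.0003  0.     -0.      0.0015]
now [0.5395 0.3031 0.1098] yaw -7.97 tilt 0.06 t 39.1667 open 0.353 j6 0.66
rz 0.03 then shift cm [ 0.17 -3.04  6.83] len 7.5
```

Request:
servo_tool(series=[[0.1,-1.5,0,0,0,0,0.2],[0.1,-1.5,0,0,0,0,0.2],[0,0,2,0,0,0,0.2],[0,0,1.5,0,0,0,0.2],[0,0,1,0,0,0,0.2],[0,0,0,0,0,0,0.2],[0,0,0,0,0,0,0.2],[0,0,0,0,0,0,0.2]])

```text
time: 39.83
position: [0.546, 0.3329, 0.0656]
tcp_rot: [-0.001, 0.998, -0.069, 0.001]
force: [0.6, -0.0, -2.1]
opening: 0.358
grip_force: 40.0
```

Request:
servo_tool(series=[[0,0,0.6,0,0,0,0.2],[0,0,0.5,0,0,0,0.2],[0,0,0.4,0,0,0,0.2],[0,0,0.3,0,0,0,0.2],[0,0,0,0,0,0,0.2],[0,0,0,0,0,0,0.2],[0,0,0,0,0,0,0.2]])

```text
time: 40.42
position: [0.5453, 0.3325, 0.0462]
tcp_rot: [-0.0, 0.998, -0.069, 0.0]
force: [-0.5, 0.0, -2.3]
opening: 0.359
grip_force: 40.0
```

Request:
servo_tool(series=[[0,0,0.3,0,0,0,0.2],[0,0,0.1,0,0,0,0.2],[0,0,0,0,0,0,0.2],[0,0,0,0,0,0,0.2],[0,0,0,0,0,0,0.2]])

```text
time: 40.83
position: [0.5452, 0.3325, 0.0422]
tcp_rot: [-0.0, 0.998, -0.069, 0.0]
force: [-0.4, -0.5, -2.4]
opening: 0.359
grip_force: 40.0
```

Request:
servo_tool(series=[[0,0,0.06,0,0,0,0.2],[0,0,0,0,0,0,0.2],[0,0,0,0,0,0,0.2]])

```text
time: 41.08
position: [0.5451, 0.3324, 0.0416]
tcp_rot: [0.0, 0.998, -0.07, -0.0]
force: [-0.5, 0.5, -2.7]
opening: 0.36
grip_force: 40.0
```

Request:
servo_tool(series=[[0,0,0.05,0,0,0,0.2],[0,0,0,0,0,0,0.2],[0,0,0,0,0,0,0.2]])

```text
time: 41.33
position: [0.5452, 0.3325, 0.0413]
tcp_rot: [-0.0, 0.998, -0.069, 0.0]
force: [-0.1, 0.6, -0.5]
opening: 0.358
grip_force: 40.0
```

Request:
servo_tool(series=[[0,0,0.03,0,0,0,0.2],[0,0,0,0,0,0,0.2],[0,0,0,0,0,0,0.2]])

```text
time: 41.58
position: [0.5452, 0.3325, 0.0413]
tcp_rot: [-0.0, 0.998, -0.069, 0.0]
force: [-1.5, -0.7, 1.9]
opening: 0.353
grip_force: 40.0
```

Seated. I'll release, rise straight up, and move to a view of the tray.

Request:
servo_tool(series=[[0,0,0,0,0,0,0.65],[0,0,0,0,0,0,0.65],[0,0,0,0,0,0,0.65],[0,0,0,0,0,0,0.65],[0,0,0,0,0,0,0.65],[0,0,-1,0,0,0,0.65],[0,0,-3,0,0,0,0.65],[0,0,-3,0,0,0,0.65]])

```text
time: 42.25
position: [0.5445, 0.3317, 0.1106]
tcp_rot: [0.001, 0.998, -0.069, -0.001]
force: [1.0, 0.8, 0.6]
opening: 0.647
grip_force: 0.0
```

Request:
servo_tool(series=[[0,0,-4,0,0,0,0.65],[0,0,-4,0,0,0,0.65],[0,0,-3,0,0,0,0.65],[-2.5,2.5,0,0,0,0,0.65],[-2.5,2.5,0,0,0,0,0.65],[-2.5,2.5,0,0,0,0,0.65],[0,0,0,0,0,0,0.65],[0,0,0,0,0,0,0.65]])

```text
time: 42.92
position: [0.4595, 0.2675, 0.2223]
tcp_rot: [-0.001, 0.998, -0.069, 0.001]
force: [0.8, 0.0, -1.0]
opening: 0.652
grip_force: 0.0
```

Run:
```python
from go import *
d,W=snap('wrist')
a=cv2.resize(cv2.cvtColor(d['image'],cv2.COLOR_RGB2BGR)[:240],None,fx=1.5,fy=1.5)
d,W=snap('scene'); b=cv2.resize(cv2.cvtColor(d['image'],cv2.COLOR_RGB2BGR)[150:290,150:450],(768,240))
cv2.imwrite('pics/fin.png',np.vstack([a,b][:1]+[b]))
for n in("bar_mid housing_mid bush_mid".split()): print(n,[w(W,m['point']).round(3) for m in mark_of('scene',n)[:2]])
```

```text
bar_mid [array([ 0.439, -0.179,  0.017])]
housing_mid [array([ 0.563, -0.093,  0.02 ]), array([0.507, 0.12 , 0.036])]
bush_mid [array([0.556, 0.021, 0.021]), array([ 0.446, -0.044,  0.025])]
```

View pics/fin.png

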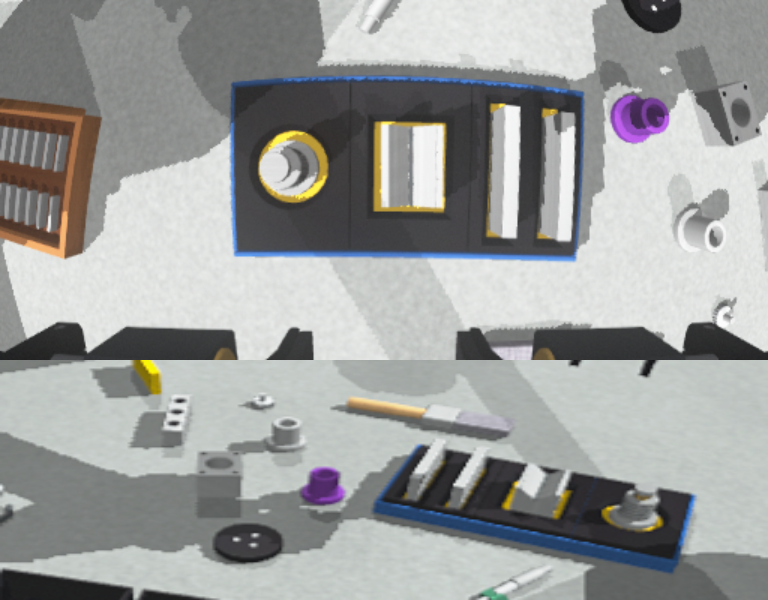

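All four tools are seated: the jack at (290,165), the V-block at (410,165), and the parallels at (503,170) and (557,172). The workpieces have not moved.

```bash
python3 -c "
from station import *
print(job_done())"
```

```text
the job is handed in; nothing more can be done
None
```

The job is handed in at about 43 s: both parallels, the V-block (groove up) and the screw jack are set down to the bottom of their places, and the three workpieces were not moved.

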